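# Ready the soldering station under the fume extractor

## Task

Slide the soldering tray, with the brass cup standing on it, between the guide rails and under the extractor's clear canopy until it is fully home against the back stop; the cup must stay standing on the brick. Then turn the airflow knob to the white mark, and only after that slide the lock fully home over the knob. Do not disturb the mallet, the jar or the bench pin.

Things in the scene. Friction and masses are not known exactly. Their poses are not given: they have to be found in the camera images.
- hood: Bench-top fume extractor, fixed. Two aluminium guide rails, 22 mm high, run along its x axis, inner faces at y = +-54 mm, from x = -55 mm (open entry, facing -x) to the grey fan box (150 mm high) whose face at x = +51 mm is the back stop. Origin on the bench, where the tray's origin lies when fully home. z up.
- hood_entry (a point): Middle of the entry, on the bench, 55 mm to -x of the extractor's origin; axes as the extractor. Flared lead-ins widen from 108 mm apart here to 134 mm apart 28 mm further out.
- canopy (a point): Middle of the clear canopy's underside, 112 mm above the bench (104 mm at its side edges, top 117 mm), above the extractor's origin. It stands on four corner posts and covers x = -55 to +60 mm, y = +-67 mm.
- tray: Loose soldering tray, 0.55 kg: square dark steel pan 100 x 100 mm, 8 mm thick, with a pale firebrick 92 x 92 mm on it, brick top 33 mm above the bench. A flat stem leads 55 mm out on its -x side to a wooden grip. Origin at the centre of the pan's underside; the +x edge goes into the extractor first; z up.
- tray_grip (a point): Point to hold on the tray's upright wooden grip block: 50 mm long (tray x), 16 mm wide (tray y), from 4 to 48 mm above the bench. This point is 130 mm to -x of the tray's origin, on its centre line, 34 mm above the bench. Axes as the tray.
- cup: Plain brass cup, 58 mm high, about 48 mm across the rim, 90 g, standing loose on the firebrick; its rim is 91 mm above the bench. Origin at the centre of its underside.
- control: Airflow control of the extractor: grey box 190 x 80 x 30 mm fixed on the bench. Origin on the bench below the knob's axis; the box spans x = -140 to +50 mm, y = +-40 mm. A raised white mark on its top at x = +29 to +45 mm, y = 0 is where the knob must point; the lock lies on the -x side of the knob. z up.
- knob (a joint): Angle of the black airflow knob about the vertical, rad: 0 when its pointing end points at the white mark (control's +x), growing clockwise seen from above, range -1.7 to 0.6. It starts turned anticlockwise from the mark.
- knob_grip (a point): Point on the knob's axis in its bar, 58 mm above the bench. The bar is 44 mm long, 12 mm wide, from 37 to 62 mm above the bench, over a disc of 22 mm radius; a white line on top runs along its pointing half. Its x axis lies along the bar towards the pointing (white-lined) end, z up; it turns with the knob.
- lock (a joint): Position of the steel lock along the control's x axis, m: 0 fully drawn back, 0.06 fully home over the knob (end stop). Its two prongs (20 mm apart inside, 38 to 50 mm above the bench) reach the end of the bar at about 0.04 and straddle half of it at 0.06. It stays where it is left (friction about 1.5 N).
- lock_grip (a point): Point on the lock's upright tab, 70 mm above the bench. The tab is 26 mm long (control x), 12 mm wide (control y), from 49 to 82 mm above the bench. It is 107 mm to -x of the knob's axis at lock 0, 47 mm at lock 0.06. Axes as the control.
- mallet: Bystander: wooden mallet lying on the bench, head 44 mm across and 75 mm long, handle about 180 mm. Origin on the bench under the head's centre; handle along its -x.
- jar: Bystander: glass jar with metal cap, 54 mm across, 65 mm high. Origin at the centre of its underside.
- bench_pin: Bystander: wooden bench pin block 90 x 50 mm, 32 mm high at most. Origin at the centre of its underside.
There are look-alikes about, which are no part of the job. Leave any red look-alike of the tray alone.

How it is judged:
By the outcome, as a careful person would: the job done as asked, in the order asked, and still so for the second after the job is handed in, with the robot touching nothing.
It also fails if it takes over 64 s, if anything falls off the work surface, if the arm or the gripper's body presses on something with over 40 N, if the wrist force passes 120 N, or if a joint passes its speed limit or range.

## Robot

A 6-joint arm with a two-finger parallel gripper is mounted at the origin on the work surface. World frame = base frame: x ahead of the robot, y to its left, z up, the work surface at z = 0. Lengths are in mm, angles in rad, forces in N, time in s.
With the tool pointing down it reaches from about 150 to 775 mm from the base axis. Payload 6.1 kg.
Tool frame: the origin (TCP) lies at the very end of the fingers, on their centre line; the grasp point (between the pads) lies 19 mm behind it (robot.hold_point_z is the distance from the TCP to the grasp point, in mm); z points along the fingers, y is the line along which they close (so a half turn about z gives the same grasp; the last joint's range is limited). The gripper opens to 85 mm and grips with 20 to 120 N. Pads are 22 mm wide; open, the fingers measure 114 mm over their backs; the gripper's body (76 mm by 85 mm) begins 54 mm behind the grasp point. The pads swing forward as they close: fully open they stand 13 mm farther back than shut.
Start: joints at [1.19, 0.126, -0.04, 1.405, 0, 1.571], TCP at [195.115, 487.379, 231.295] pointing down, gripper open.
Joint ranges: [-2.72, 2.72], [-0.95, 1.95], [-1.27, 1.35], [-1.78, 2.02], [-1.46, 1.47], [-3.14, 3.14]. Speed limits (rad/s): [2.39, 2.39, 3.01, 3.14, 3.14, 3.14].

## Interface

Orientations are given as a unit quaternion [w, x, y, z].
In Python, from workcell import telemetry, read_camera, ticket, robot gives the robot as it stands.
- The arm moves only by the tool carry_out, never from a script. Its argument "steps" is a list of rows, each a list of 4 numbers: the shift along the tool's x, y, z in mm, then the turn about the tool's z in degrees. In form: [[dx, dy, dz, spin], ...]. A call has 1 to 12 rows; each row shifts and turns the commanded pose from where the row before left it, along the tool's axes as they then stand; what a row does not reach is not made up. A row lasts 1/10 s, in which the tool goes at most 50 mm and 8.59 degrees, less where a joint would pass 70% of its speed; a pose out of reach is approached as far as the arm can. A call is refused whole if a number of a shift passes 50 or a number of a turn 8.59, either way. A call with a gripper value outside its range is refused whole. "fingers" is the opening, from 0 (shut) to 1 (fully open), set as the call begins (left out, the last holds). The fingers move at their own pace and stop on an object; "grip_force" is the grip in N (left out, the last holds). Time passes only in rows, so rows that do not move let the fingers close. It gives the time, the measured TCP pose, the force, the opening and the grip force at its end, in the units of the state.
- telemetry.get_obs(): the state, without advancing time (a new reading comes with each control period).
- read_camera(name): name is "scene" or "top" or "wrist"; returns a dict with "frame" (420x560x3 uint8, red, green, blue), "fx", "fy", "cx", "cy" (pixels), "rvec" (rotation vector, rad) and "tvec" (3), from world to camera coordinates, as OpenCV has them; the wrist camera has in their place "hand_eye" (4x4, takes a point from camera to tool coordinates, whose origin is the TCP and whose axes are the flange's). Camera axes: x right, y down, z forward; pixel columns grow to the right and rows downward; lengths in mm; the calibration is good to about 2 mm. A picture is of the moment at which its call begins: read the wrist's pose just before it. There is no depth.
- ticket.close_job(): hands the job in; it is judged then, once.
The state is a dict: "time_s": time; "joint_pos": joint angles; "dq": joint speeds; "joint_torque": joint torques, N m; "tool_pos": TCP position; "ee_rot": TCP orientation; "contact_force": force on the tool from outside, world axes, zero at the start; "wrist_torque": the same for the moment, N m; "finger_gap": opening from 0.0 (shut) to 1.0 (fully open); "gripper_force": force on a finger pad.
Only numpy, scipy, OpenCV 4.12 (cv2) and the standard library are available. Lean on these libraries where they do the work, as an engineer would, in place of code of your own. Each camera call takes 0.05 s, during which the arm holds its last target. There are 200 camera calls.

## Working session

There is one attempt and no reset: what is moved stays moved. The work goes in short steps, Python scripts to look and compute and a tool call to move; the robot and the scene stay as the last step left them, time stands still between calls to the robot, and variables do not carry over. Pictures are saved under pics/ and viewed, at most 10 in all, crops included, and the job is handed in when it is done.

Besides the shell and the picture viewer there is one more tool, called after "Call:" as name(argument=value, ...) on one line, values as JSON. carry_out: Moves the arm, as the interface text tells. Its arguments: {"type":"object","properties":{"steps":{"type":"array"},"fingers":{"type":"number"},"grip_force":{"type":"number"}},"required":["steps"]}

```bash
mkdir -p pics; cat > h.py <<'E'
import numpy as np, cv2
from workcell import telemetry, read_camera, ticket, robot
from scipy.spatial.transform import Rotation as R
def cam(n):
    o=telemetry.get_obs(); c=read_camera(n)
    if 'rvec' in c:
        M=cv2.Rodrigues(np.array(c['rvec'],float))[0]; t=np.array(c['tvec'],float).ravel()
        c['Rw']=M.T; c['o']=-M.T@t
    else:
        q=np.array(o['ee_rot']); Rt=R.from_quat(q[[1,2,3,0]]).as_matrix(); H=np.array(c['hand_eye'])
        c['Rw']=Rt@H[:3,:3]; c['o']=Rt@H[:3,3]+np.array(o['tool_pos'])
    return c
def ray(c,p,z):
    p=np.atleast_2d(p).astype(float)
    d=np.c_[(p[:,0]-c['cx'])/c['fx'],(p[:,1]-c['cy'])/c['fy'],np.ones(len(p))]@c['Rw'].T
    return (c['o']+d*((z-c['o'][2])/d[:,2])[:,None])
def proj(c,P):
    q=(np.atleast_2d(P)-c['o'])@c['Rw']
    return np.c_[q[:,0]/q[:,2]*c['fx']+c['cx'],q[:,1]/q[:,2]*c['fy']+c['cy']]
def save(c,n,s=1.4): cv2.imwrite('pics/'+n,cv2.resize(c['frame'][:,:,::-1],None,fx=s,fy=s))
E
python3 - <<'E'
from h import *
import pickle
for n in ['scene','top']:
    c=cam(n); save(c,n+'0.png'); pickle.dump(c,open(n+'.pkl','wb')); print(n,c['o'],c['fx'],c['Rw'][:,2])
o=telemetry.get_obs(); print(o['tool_pos'],o['ee_rot'],o['time_s'])
E
```

```text
scene [1276.25912678 -237.05676681 1214.9752457 ] 460.50911340500613 [-0.55764251  0.14935772 -0.81653359]
top [ 314.38353892  -34.24154975 1619.31786387] 481.00900319974954 [ 0.10933637  0.00958552 -0.99395859]
[194.9919919  487.07069648 230.5823478 ] [-1.33774563e-04  1.89266651e-01  9.81925463e-01 -7.08527302e-04] 0.1
```

View pics/top0.png

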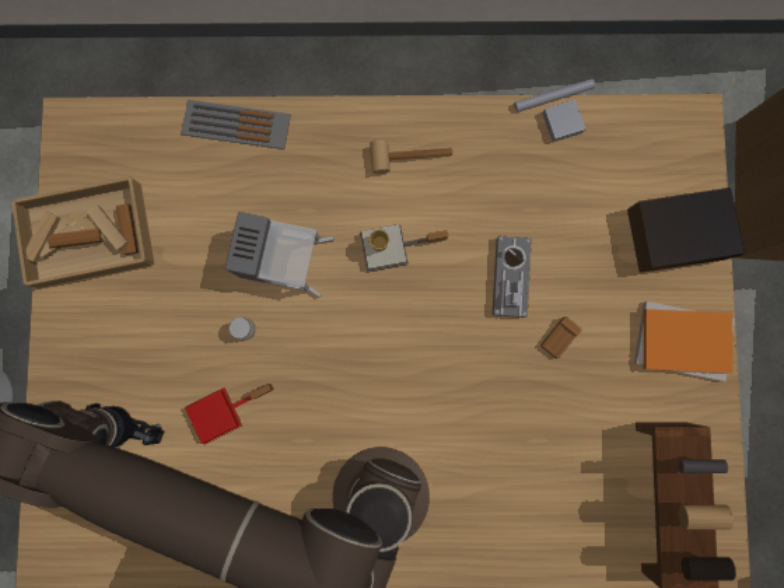

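View pics/scene0.png

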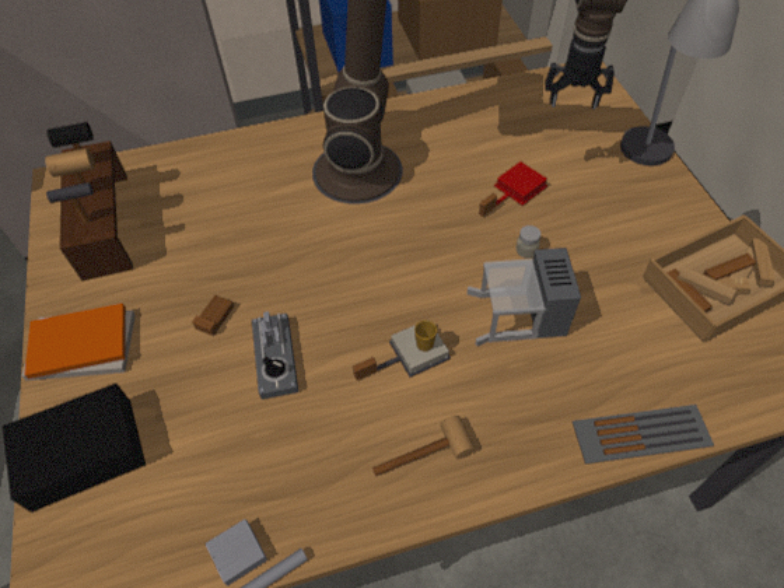

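The top view shows the tray near (384,247), its grip at (430,239), the hood at (280,250) opening to the right (−y), and the control box at (512,275) with its mark at the top end. I'll zoom in to measure these.

```bash
python3 - <<'E'
from h import *
import pickle
c=pickle.load(open('top.pkl','rb'))
f=c['frame'][140:240,150:400,::-1]
cv2.imwrite('pics/topcrop.png',cv2.resize(f,None,fx=3.2,fy=3.2,interpolation=cv2.INTER_CUBIC))
k=np.array
for n,p,z in [('brick',(274,176.5),33),('grip',(312,169),48),('hoodtop',(204,180),130),('knob',(367,184),62),('lock',(367,206),82)]:
    print(n,ray(c,p,z).round(0))
E
```

```text
brick [[583. -11.  33.]]
grip [[ 606. -137.   48.]]
hoodtop [[557. 207. 130.]]
knob [[ 553. -315.   62.]]
lock [[ 478. -310.   82.]]
```

View pics/topcrop.png

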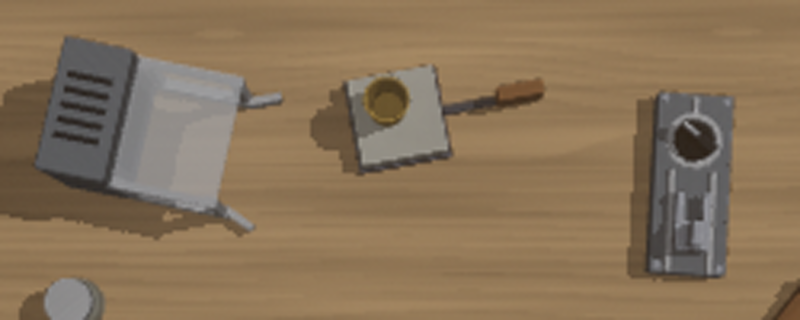

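Call:
carry_out(steps=[[-20,-12,-12,0],[-40,-25,-12,0],[-40,-25,-12,0],[-40,-25,-12,0],[-40,-25,-12,0],[-40,-25,-12,0],[-40,-25,-12,0],[-40,-25,-12,0],[-40,-25,-12,0],[-40,-25,-12,0],[-40,-25,-12,0],[-20,-12,-6,0]])

```text
time_s: 1.3
tool_pos: [503.4, 66.5, 369.4]
ee_rot: [0.0, 0.191, 0.982, -0.0]
contact_force: [0.8, 0.3, 0.6]
finger_gap: 1.0
gripper_force: 0.0
```

Call:
carry_out(steps=[[-40,-25,0,8],[-20,-15,0,8],[0,0,0,8],[0,0,0,8],[0,0,0,8],[0,0,0,8],[0,0,0,8],[0,0,0,0]])

```text
time_s: 2.1
tool_pos: [539.5, 8.4, 368.9]
ee_rot: [-0.0, 0.628, 0.778, -0.0]
contact_force: [-0.5, 0.1, -0.8]
finger_gap: 0.996
gripper_force: 0.0
```

```bash
python3 - <<'E'
from h import *
import pickle
o=telemetry.get_obs(); print(o['tool_pos'],o['joint_pos'])
c=cam('wrist'); save(c,'w1.png'); pickle.dump(c,open('w1.pkl','wb')); print(c['hand_eye'],c['o'],c['Rw'][:,2],c['fx'])
E
```

```text
[539.46052788   8.40696617 368.88208622] [ 1.55850852e-02  2.01362294e-01  3.56314059e-01  1.72657759e+00
 -4.23943733e-06  1.37416359e+00]
[[ 3.80420579e-04 -9.59164460e-01 -2.82848713e-01  7.20165753e+01]
 [ 9.99999922e-01  3.94637881e-04  6.71001711e-06  3.39240577e-01]
 [ 1.05186807e-04 -2.82848694e-01  9.59164535e-01 -1.43193919e+02]
 [ 0.00000000e+00  0.00000000e+00  0.00000000e+00  1.00000000e+00]] [524.74217477  78.88184667 512.08705119] [ 0.05878708 -0.27651839 -0.95920887] 334.07307927978013
```

View pics/w1.png

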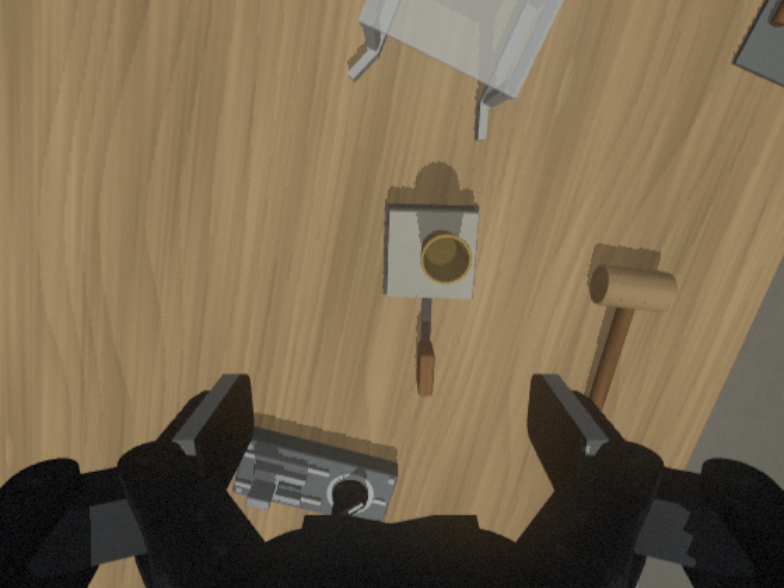

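The wrist view shows the brick at (388–478, 208–298), the cup to its right at (446,258), the grip at (426,368), the hood's entry above at about (345–520, 20–140), and the control's box at (320,475), partly hidden by the fingers.

```bash
python3 - <<'E'
from h import *
import pickle
c=pickle.load(open('w1.pkl','rb')); t=pickle.load(open('top.pkl','rb'))
hsv=cv2.cvtColor(c['frame'],cv2.COLOR_RGB2HSV)
def blob(m,x0,y0,x1,y1):
    k=np.zeros_like(m);k[y0:y1,x0:x1]=m[y0:y1,x0:x1]
    k=cv2.morphologyEx(k,cv2.MORPH_OPEN,np.ones((2,2)))
    cs=cv2.findContours(k,0,1)[0]; return max(cs,key=cv2.contourArea).reshape(-1,2)
print(hsv[165,290],hsv[258,306],hsv[250,350],hsv[276,300])
m=cv2.inRange(hsv,(0,0,125),(40,75,255))
b=blob(m,265,135,350,220); 
P=ray(c,b,33)[:,:2].astype(np.float32); r=cv2.minAreaRect(P); print('brick',r, P[:,0].min(),P[:,0].max())
g=cv2.inRange(hsv,(3,110,60),(14,255,255)); gb=blob(g,290,235,320,290)
r=cv2.minAreaRect(ray(c,gb,48)[:,:2].astype(np.float32)); print('grip',r,cv2.minAreaRect(gb))
# hood from top crop (crop px/3.2 + offset)
q=lambda L:np.array(L)/3.2+[150,140]
f=ray(t,q([(243,78),(220,210)]),108); print('canopy front corners',f.round(),np.linalg.norm(f[1]-f[0]))
bx=ray(t,q([(66,37),(134,52),(108,188),(37,165)]),150); print('box',bx.round(), np.linalg.norm(np.diff(bx,axis=0),axis=1))
w=ray(c,np.array([(361,20),(516,97)])/1.4,106); print('wrist canopy',w.round(),np.linalg.norm(w[1]-w[0]))
w=ray(c,np.array([(352,73),(482,135)])/1.4,22); print('lead tips',w.round(),np.linalg.norm(w[1]-w[0]))
kb=ray(t,q([(660,91),(735,96),(721,277),(647,270)]),30);print('ctl',kb.round(),np.linalg.norm(np.diff(kb,axis=0),axis=1))
E
```

```text
[ 30  22 154] [ 16 126 127] [ 18  98 156] [ 14 135 123]
brick ((588.880126953125, -9.197479248046875), (91.30936431884766, 91.4395751953125), 10.623002052307129) 536.30804 641.38074Traceback (most recent call last):
  File "<stdin>", line 13, in <module>
  File "<stdin>", line 8, in blob
ValueError: max() iterable argument is empty
```

```bash
python3 - <<'E'
from h import *
import pickle
c=pickle.load(open('w1.pkl','rb')); t=pickle.load(open('top.pkl','rb'))
hsv=cv2.cvtColor(c['frame'],cv2.COLOR_RGB2HSV)
print(hsv[250:285:8,296:312:3].tolist())
g=cv2.inRange(hsv,(3,112,40),(20,255,160)); k=np.zeros_like(g);k[235:290,290:320]=g[235:290,290:320]
cs=cv2.findContours(k,0,1)[0]; gb=max(cs,key=cv2.contourArea).reshape(-1,2)
print('grip',cv2.minAreaRect(ray(c,gb,48)[:,:2].astype(np.float32)),cv2.boundingRect(gb))
print('pred grip px',proj(c,[[612.8,-137,48],[617.4,-161.6,48],[608.2,-112.4,48]]))
q=lambda L:np.array(L)/3.2+[150,140]
f=ray(t,q([(243,78),(220,210)]),108); print('canopy front corners',f.round(),np.linalg.norm(f[1]-f[0]))
bx=ray(t,q([(66,37),(134,52),(108,188),(37,165)]),150); print('box',bx.round(), np.linalg.norm(np.diff(bx,axis=0),axis=1))
w=ray(c,np.array([(361,20),(516,97)])/1.4,106); print('wrist canopy',w.round(),np.linalg.norm(w[1]-w[0]))
w=ray(c,np.array([(352,73),(482,135)])/1.4,22); print('lead tips',w.round(),np.linalg.norm(w[1]-w[0]))
kb=ray(t,q([(660,91),(735,96),(721,277),(647,270)]),30);print('ctl',kb.round(),np.linalg.norm(np.diff(kb,axis=0),axis=1))
E
```

```text
[[[18, 98, 154], [16, 113, 77], [15, 119, 75], [16, 119, 75], [16, 111, 76], [19, 94, 157]], [[18, 95, 153], [16, 129, 69], [14, 132, 126], [16, 137, 119], [15, 128, 131], [18, 98, 154]], [[18, 100, 150], [16, 128, 74], [15, 131, 127], [15, 132, 126], [15, 140, 122], [19, 97, 158]], [[18, 99, 147], [16, 130, 98], [15, 133, 128], [16, 133, 128], [15, 132, 116], [18, 94, 162]], [[18, 94, 157], [17, 105, 141], [16, 122, 127], [17, 120, 134], [18, 109, 141], [18, 96, 152]]]
grip ((607.5883178710938, -127.6458740234375), (18.778533935546875, 63.21687698364258), 10.905104637145996) (297, 244, 14, 39)
pred grip px [[305.32586444 269.47380982]
 [304.51051289 284.17869216]
 [306.16414761 254.35535501]]
canopy front corners [[610. 141. 108.]
 [478. 163. 108.]] 134.17837257610722
box [[643. 309. 150.]
 [628. 243. 150.]
 [495. 266. 150.]
 [518. 335. 150.]] [ 68.32843339 135.14734491  72.71426203]
wrist canopy [[481. 174. 106.]
 [614. 146. 106.]] 135.40571844788863
lead tips [[472. 147.  22.]
 [609. 119.  22.]] 139.50191429688235
ctl [[ 610. -286.   30.]
 [ 605. -365.   30.]
 [ 415. -345.   30.]
 [ 423. -269.   30.]] [ 78.33304361 190.23751742  76.44334192]
```

Call:
carry_out(steps=[[-15,4,12,1.4],[-37,9,30,0],[-37,9,35,0],[-37,9,35,0],[-37,10,35,0],[0,0,40,0],[0,0,40,0],[0,0,40,0],[0,0,30,0],[0,0,20,0],[0,0,10,0],[0,0,0,0]])

```text
time_s: 3.35
tool_pos: [607.7, -140.6, 43.8]
ee_rot: [-0.001, 0.637, 0.771, -0.001]
contact_force: [-0.7, -0.0, 0.3]
finger_gap: 1.003
gripper_force: 0.0
```

```bash
python3 - <<'E'
from h import *
import pickle
o=telemetry.get_obs(); print(o['tool_pos'],o['ee_rot'])
c=cam('wrist'); save(c,'w2.png'); pickle.dump(c,open('w2.pkl','wb'))
print(proj(c,[[612.8,-137,48],[617.4,-161.6,48],[608.2,-112.4,48]])*1.4)
E
```

```text
[ 607.66025674 -140.60018736   43.8301289 ] [-0.00144961  0.63743556  0.77050188 -0.00081457]
[[406.30469456 379.04890253]
 [405.2904705  445.55289888]
 [407.41692112 306.11875486]]
```

View pics/w2.png

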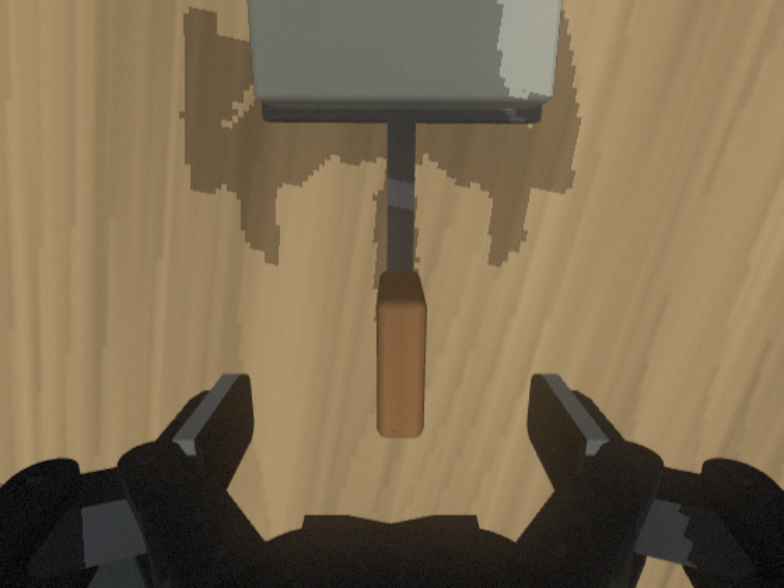

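The grip's top face spans (377–425, 302–437), about 3.5 mm to tool +y of the finger midline at x=390, and it is parallel to the pads.

Call:
carry_out(steps=[[0,3.6,8,0],[0,0,10,0],[0,0,8,0],[0,0,2,0],[0,0,0,0]])

```text
time_s: 3.9
tool_pos: [612.0, -139.4, 17.3]
ee_rot: [-0.001, 0.637, 0.77, -0.0]
contact_force: [0.1, 0.3, 0.0]
finger_gap: 0.999
gripper_force: 0.0
```

Call:
carry_out(steps=[[0,0,0,0],[0,0,0,0],[0,0,0,0],[0,0,0,0],[0,0,0,0],[0,0,0,0],[0,0,0,0],[0,0,0,0]], fingers=0, grip_force=60)

```text
time_s: 4.7
tool_pos: [612.4, -139.7, 18.2]
ee_rot: [0.0, 0.637, 0.77, -0.0]
contact_force: [-1.7, -0.5, 3.4]
finger_gap: 0.176
gripper_force: 59.7
```

```bash
python3 - <<'E'
from h import *
import pickle
o=telemetry.get_obs(); print(o['tool_pos'],o['ee_rot'],o['finger_gap'],o['gripper_force'],o['contact_force'])
c=cam('top'); pickle.dump(c,open('t2.pkl','wb')); 
w=cam('wrist'); pickle.dump(w,open('w3.pkl','wb'))
f=c['frame'][135:245,140:300,::-1]
im=np.zeros((600,800,3),np.uint8)
a=cv2.resize(f,(436,300)); im[:300,:436]=a
b=cv2.resize(w['frame'][:,:,::-1],(364,273)); im[:273,436:]=b
cv2.imwrite('pics/m3.png',im[:300])
E
```

```text
[ 612.44322316 -139.67918985   18.1787508 ] [ 1.14504540e-04  6.37485580e-01  7.70462276e-01 -6.06997779e-05] 0.17588040659481338 59.681525230407715 [-1.66837877 -0.4615723   3.36809155]
```

View pics/m3.png

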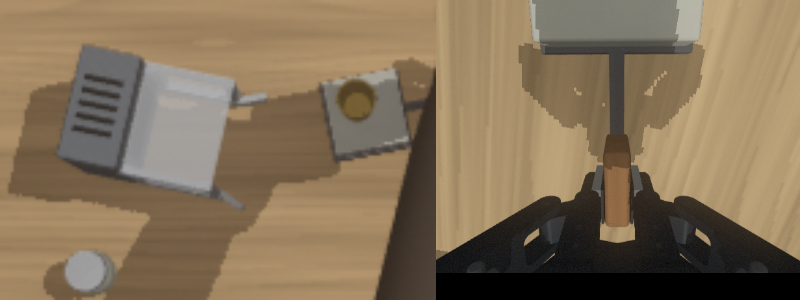

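The grip is held with a gap of 0.176 and the cup is still standing on the brick. Next I'll compute rows to line the tray up in front of the hood.

```bash
cat >> h.py <<'E'
def rows(dxy,dyaw,w,o=None):
    """rows for world shift dxy (mm) and world yaw change dyaw (deg) for tool pointing down"""
    o=o or telemetry.get_obs(); q=o['ee_rot']; a=2*np.degrees(np.arctan2(q[2],q[1]))
    w=np.array(w,float)/sum(w); out=[]
    for k in w:
        r=np.radians(a); d=k*np.array(dxy)
        out.append([round(d@[np.cos(r),np.sin(r)],1),round(d@[np.sin(r),-np.cos(r)],1),0,round(-k*dyaw,1)]); a+=k*dyaw
    print('yaw end',a,out)
W=[.3,.7,1,1,1,1,1,1,1,1,.7,.3]
E
python3 -c "
from h import *
rows((-113,75.7),-22.5,W)"
```

```text
yaw end 78.28898532527383 [[np.float64(2.9), np.float64(-2.9), 0, np.float64(0.7)], [np.float64(6.6), np.float64(-6.9), 0, np.float64(1.6)], [np.float64(9.2), np.float64(-10.1), 0, np.float64(2.2)], [np.float64(8.8), np.float64(-10.4), 0, np.float64(2.2)], [np.float64(8.3), np.float64(-10.7), 0, np.float64(2.2)], [np.float64(7.9), np.float64(-11.1), 0, np.float64(2.2)], [np.float64(7.5), np.float64(-11.4), 0, np.float64(2.2)], [np.float64(7.0), np.float64(-11.6), 0, np.float64(2.2)], [np.float64(6.6), np.float64(-11.9), 0, np.float64(2.2)], [np.float64(6.1), np.float64(-12.2), 0, np.float64(2.2)], [np.float64(3.9), np.float64(-8.7), 0, np.float64(1.6)], [np.float64(1.6), np.float64(-3.8), 0, np.float64(0.7)]]
```

Call:
carry_out(steps=[[3,-3,0,0.7],[6.5,-7,0,1.6],[9,-10,0,2.2],[9,-10.5,0,2.2],[8.5,-10.5,0,2.2],[8,-11,0,2.2],[7.5,-11.5,0,2.2],[7,-11.5,0,2.2],[6.5,-12,0,2.2],[6,-12,0,2.2],[4,-8.5,0,1.6],[1.5,-4,0,0.7]])

```text
time_s: 6.0
tool_pos: [499.5, -64.0, 18.2]
ee_rot: [0.001, 0.775, 0.633, 0.0]
contact_force: [2.6, -4.1, 0.5]
finger_gap: 0.179
gripper_force: 59.3
```

Call:
carry_out(steps=[[0,0,0,0],[0,0,0,0]])

```text
time_s: 6.2
tool_pos: [499.5, -63.8, 18.1]
ee_rot: [-0.0, 0.774, 0.633, 0.0]
contact_force: [0.6, -0.8, 3.6]
finger_gap: 0.177
gripper_force: 59.7
```

```bash
python3 - <<'E'
from h import *
import pickle
o=telemetry.get_obs(); q=o['ee_rot'];print(o['tool_pos'],2*np.degrees(np.arctan2(q[2],q[1])),o['contact_force'])
w=cam('wrist'); pickle.dump((w,o),open('w4.pkl','wb')); save(w,'w4.png',1.4)
E
```

```text
[499.52737516 -63.78468709  18.08230511] 78.60914292777223 [ 0.62158957 -0.80319563  3.6282881 ]
```

View pics/w4.png

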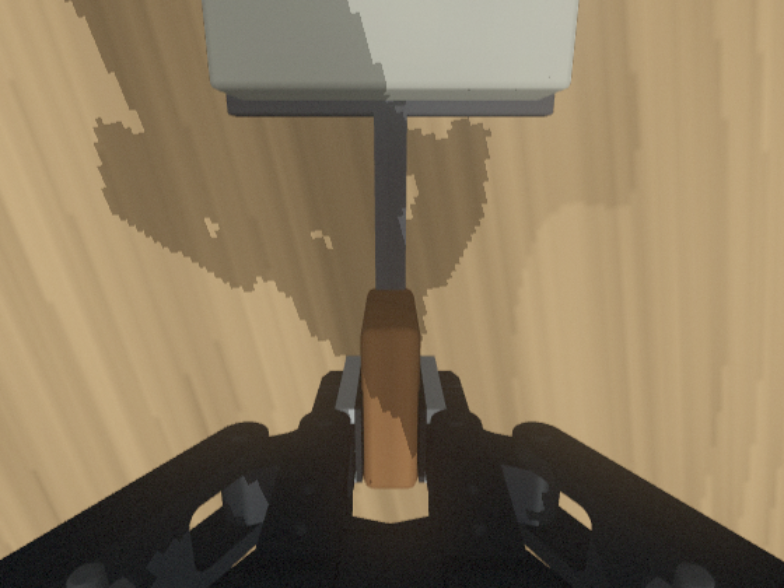

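The tray is square to the tool, with its rear pan edge at (228–554, 115). The hood is out of view, so I'll compare the top and scene crops.

```bash
python3 - <<'E'
from h import *
import pickle
w,o=pickle.load(open('w4.pkl','rb'))
e=ray(w,np.array([(228,115),(554,115)])/1.4,0); print('rear bottom edge',e.round(1),np.linalg.norm(e[1]-e[0]))
e=ray(w,np.array([(211,85),(572,87)])/1.4,33); print('brick rear top',e.round(1),np.linalg.norm(e[1]-e[0]))
c=cam('top');s=cam('scene'); pickle.dump((c,s),open('ts5.pkl','wb'))
im=np.zeros((600,800,3),np.uint8)
im[:330]=cv2.resize(c['frame'][145:222,145:332,::-1],(800,330),interpolation=cv2.INTER_CUBIC)
im[330:]=cv2.resize(s['frame'][170:258,250:430,::-1],(800,391),interpolation=cv2.INTER_CUBIC)[:270]
cv2.imwrite('pics/m5.png',im)
# predicted positions of hood features in top & scene
u=np.array([np.cos(np.radians(78.3)),np.sin(np.radians(78.3))]);v=np.array([-u[1],u[0]]);H=np.array([557,214])
for x,y,z in [(-55,67,106),(-55,-67,106),(-83,67,22),(-83,-67,22),(51,67,150),(51,-67,150)]:
    P=np.r_[H+x*u+y*v,z]; a=(proj(c,P)[0]-[145,145])*800/187; b=(proj(s,P)[0]-[250,170])*800/180+[0,330]
    print((x,y,z),a.round(),b.round())
E
```

```text
rear bottom edge [[465.4  30.2   0. ]
 [568.6   9.4   0. ]] 105.25879523232437
brick rear top [[473.2  33.   33. ]
 [562.5  14.6  33. ]] 91.22504130934213
(-55, 67, 106) [301. 257.] [428. 415.]
(-55, -67, 106) [339.  82.] [460. 575.]
(-83, 67, 22) [351. 275.] [379. 490.]
(-83, -67, 22) [387. 110.] [407. 647.]
(51, 67, 150) [149. 221.] [590. 363.]
(51, -67, 150) [190.  42.] [633. 524.]
```

View pics/m5.png

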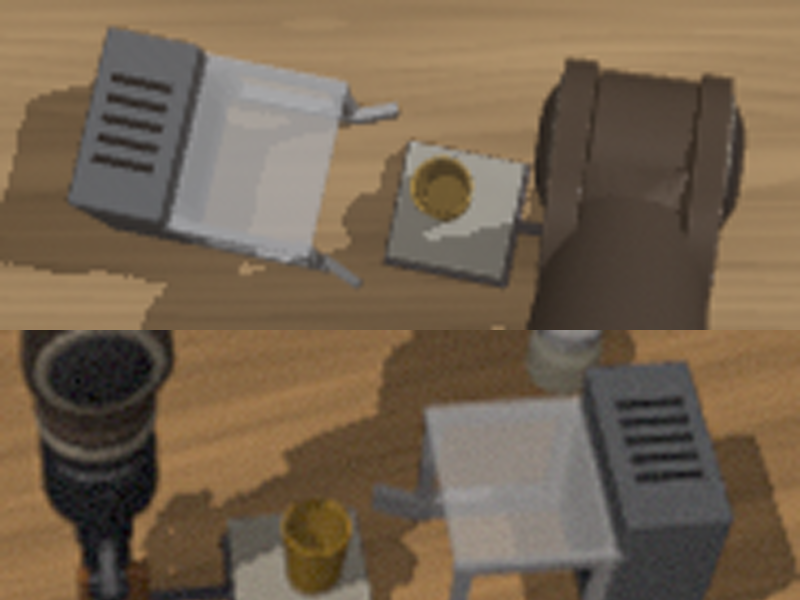

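```bash
python3 - <<'E'
from h import *
import pickle
c,s=pickle.load(open('ts5.pkl','rb'))
u=np.array([np.cos(np.radians(78.4)),np.sin(np.radians(78.4))]);v=np.array([-u[1],u[0]])
T=np.array([527.1,68.9])
qt=lambda L:np.array(L)*187/800+[145,145]
qs=lambda L:(np.array(L)-[0,330])*180/800+[250,170]
P=[np.r_[T+x*u+y*v,33] for x,y in [(46,-46),(-46,-46),(-46,46),(46,46)]]
print('pred brick top',((proj(c,P)-[145,145])*800/187).round(), 'scene',((proj(s,P)-[250,170])*800/180+[0,330]).round())
loc=lambda X:np.c_[(X[:,:2]-T)@u,(X[:,:2]-T)@v].round(1).tolist()
print('brick top-cam local',loc(ray(c,qt([(410,142),(528,163),(505,280),(386,258)]),33)))
for n,q,cc,L,z in [('can',qt,c,[(310,264),(348,86)],106),('tip',qt,c,[(360,283),(398,108)],22),('box',qt,c,[(164,231),(203,50)],150),
  ('can',qs,s,[(425,408),(455,570)],106),('tip',qs,s,[(374,490)],22),('box',qs,s,[(585,366),(635,528)],150)]:
    print(n,loc(ray(cc,q(L),z)))
E
```

```text
pred brick top [[404. 138.]
 [519. 161.]
 [495. 276.]
 [379. 253.]] scene [[376. 615.]
 [242. 625.]
 [229. 516.]
 [357. 507.]]
brick top-cam local [[40.4, -43.8], [-53.3, -45.8], [-54.3, 47.5], [39.8, 49.1]]
can [[85.6, 71.0], [86.2, -65.4]]
tip [[56.9, 71.3], [56.6, -70.0]]
box [[187.3, 71.9], [188.6, -63.2]]
can [[92.1, 73.2], [90.3, -62.5]]
tip [[61.8, 67.5]]
box [[195.1, 64.4], [199.6, -70.2]]
```

Call:
carry_out(steps=[[2,0,0,0],[4,0,0,0],[6,0,0,0],[8,0,0,0],[8,0,0,0],[8,0,0,0],[8,0,0,0],[6,0,0,0],[4,0,0,0],[2,0,0,0],[0,0,0,0]])

```text
time_s: 7.45
tool_pos: [510.6, -10.1, 18.2]
ee_rot: [0.001, 0.774, 0.633, -0.001]
contact_force: [-0.9, -5.1, 6.6]
finger_gap: 0.176
gripper_force: 60.2
```

```bash
python3 - <<'E'
from h import *
import pickle
o=telemetry.get_obs(); q=o['ee_rot'];print(o['tool_pos'],2*np.degrees(np.arctan2(q[2],q[1])),o['contact_force'],o['wrist_torque'])
c=cam('top');s=cam('scene');w=cam('wrist'); pickle.dump((c,s,w),open('ts6.pkl','wb'))
im=np.zeros((600,800,3),np.uint8)
im[:330]=cv2.resize(c['frame'][145:222,145:332,::-1],(800,330),interpolation=cv2.INTER_CUBIC)
im[330:,:400]=cv2.resize(s['frame'][185:253,290:391,::-1],(400,270),interpolation=cv2.INTER_CUBIC)
im[330:,400:]=cv2.resize(w['frame'][:,:,::-1],(400,300))[:270]
cv2.imwrite('pics/m6.png',im)
E
```

```text
[510.58441355 -10.07732887  18.18665888] 78.57601355818292 [-0.85178842 -5.1132917   6.57323175] [-0.74510709  0.17208671 -0.0034509 ]
```

View pics/m6.png

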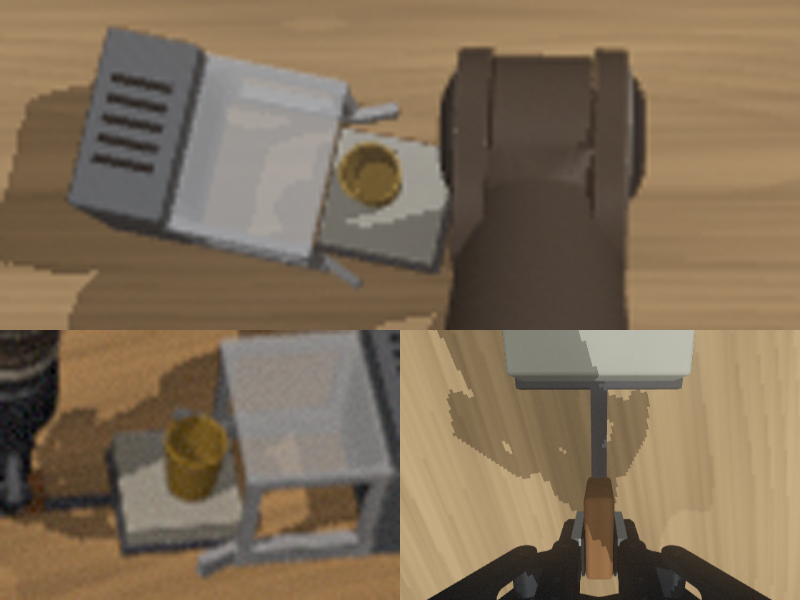

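The tray's front is inside the lead-ins, centred in both views. The cup is standing and there is no side force, so I'll carry on.

Call:
carry_out(steps=[[2,0,0,0],[4,0,0,0],[6,0,0,0],[7,0,0,0],[7,0,0,0],[7,0,0,0],[6,0,0,0],[4,0,0,0],[2,0,0,0],[0,0,0,0]])

```text
time_s: 8.6
tool_pos: [519.5, 34.0, 18.2]
ee_rot: [0.001, 0.774, 0.633, -0.001]
contact_force: [-0.4, -4.9, 6.1]
finger_gap: 0.177
gripper_force: 60.3
```

Call:
carry_out(steps=[[2,0,0,0],[4,0,0,0],[5,0,0,0],[5,0,0,0],[5,0,0,0],[4,0,0,0],[3,0,0,0],[2,0,0,0],[2,0,0,0],[0,0,0,0]])

```text
time_s: 9.6
tool_pos: [525.7, 65.1, 18.1]
ee_rot: [0.001, 0.774, 0.633, -0.001]
contact_force: [-2.0, -6.5, 7.3]
finger_gap: 0.174
gripper_force: 60.3
```

Call:
carry_out(steps=[[1.5,0,0,0],[2,0,0,0],[2,0,0,0],[2,0,0,0],[2,0,0,0],[1.5,0,0,0],[0,0,0,0]])

```text
time_s: 10.3
tool_pos: [527.9, 75.8, 18.2]
ee_rot: [0.001, 0.774, 0.633, -0.001]
contact_force: [-1.4, -6.4, 8.1]
finger_gap: 0.179
gripper_force: 60.3
```

Call:
carry_out(steps=[[1,0,0,0],[1,0,0,0],[1,0,0,0],[0,0,0,0]])

```text
time_s: 10.7
tool_pos: [528.5, 78.6, 18.2]
ee_rot: [0.001, 0.774, 0.633, -0.001]
contact_force: [-1.8, -7.1, 7.7]
finger_gap: 0.174
gripper_force: 60.3
```

Call:
carry_out(steps=[[1,0,0,0],[1,0,0,0],[1,0,0,0],[0,0,0,0]])

```text
time_s: 11.1
tool_pos: [528.7, 80.0, 18.2]
ee_rot: [0.002, 0.774, 0.633, -0.002]
contact_force: [-2.8, -13.9, 10.0]
finger_gap: 0.175
gripper_force: 60.6
```

Call:
carry_out(steps=[[1,0,0,0],[1,0,0,0],[0,0,0,0]])

```text
time_s: 11.4
tool_pos: [528.4, 80.1, 18.2]
ee_rot: [0.004, 0.775, 0.632, -0.004]
contact_force: [-4.6, -20.6, 12.2]
finger_gap: 0.172
gripper_force: 61.1
```

Contact at travel 146.7 mm, where 147.5 was expected, with force rising to about 21 N: the tray is home. I'll relieve the push, release and rise.

Call:
carry_out(steps=[[-1.5,0,0,0],[-1.5,0,0,0],[0,0,0,0]])

```text
time_s: 11.7
tool_pos: [528.4, 80.1, 18.2]
ee_rot: [0.001, 0.774, 0.633, -0.001]
contact_force: [-3.3, -7.0, 7.9]
finger_gap: 0.174
gripper_force: 60.5
```

Call:
carry_out(steps=[[0,0,0,0],[0,0,0,0],[0,0,0,0],[0,0,0,0],[0,0,0,0],[0,0,0,0]], fingers=1)

```text
time_s: 12.3
tool_pos: [528.8, 82.2, 17.8]
ee_rot: [-0.0, 0.774, 0.633, -0.0]
contact_force: [0.3, 0.3, 0.3]
finger_gap: 0.998
gripper_force: 0.0
```

Call:
carry_out(steps=[[0,0,-15,0],[0,0,-30,0],[0,0,-45,0],[0,0,-45,0],[-10,0,-45,0],[-30,0,-30,0],[-40,0,0,0],[-40,0,0,0],[-40,0,0,0],[-40,0,0,0],[-40,0,0,0],[-30,0,0,0]])

```text
time_s: 13.5
tool_pos: [474.6, -184.6, 228.0]
ee_rot: [0.0, 0.774, 0.633, -0.0]
contact_force: [-0.1, 0.5, 0.7]
finger_gap: 1.0
gripper_force: 0.0
```

```bash
python3 - <<'E'
from h import *
o=telemetry.get_obs(); q=o['ee_rot'];print(o['time_s'],o['tool_pos'],2*np.degrees(np.arctan2(q[2],q[1])),o['contact_force'],o['finger_gap'])
E
```

```text
13.5 [ 474.64659493 -184.56297968  228.00431126] 78.51936767485032 [-0.14765656  0.52672106  0.73157552] 1.0000637392259784
```

```bash
python3 -c "
from h import *
rows((30,-165),-43.5,[.5,1,1,1,1,1,.5])"
```

```text
yaw end 35.019367674850315 [[np.float64(-13.0), np.float64(5.2), 0, np.float64(3.6)], [np.float64(-25.2), np.float64(12.0), 0, np.float64(7.2)], [np.float64(-23.5), np.float64(15.1), 0, np.float64(7.2)], [np.float64(-21.4), np.float64(17.9), 0, np.float64(7.2)], [np.float64(-19.0), np.float64(20.5), 0, np.float64(7.2)], [np.float64(-16.3), np.float64(22.7), 0, np.float64(7.2)], [np.float64(-6.6), np.float64(12.3), 0, np.float64(3.6)]]
```

Call:
carry_out(steps=[[-13,5,0,3.6],[-25,12,0,7.2],[-23.5,15,0,7.2],[-21.5,18,0,7.2],[-19,20.5,0,7.2],[-16,23,0,7.2],[-6.5,12,0,3.6],[0,0,0,0]])

```text
time_s: 14.3
tool_pos: [506.1, -348.5, 227.0]
ee_rot: [-0.0, 0.953, 0.303, -0.0]
contact_force: [-0.2, -0.3, -0.6]
finger_gap: 0.999
gripper_force: 0.0
```

```bash
python3 - <<'E'
from h import *
import pickle
o=telemetry.get_obs(); q=o['ee_rot'];print(o['tool_pos'],2*np.degrees(np.arctan2(q[2],q[1])))
w=cam('wrist'); pickle.dump(w,open('w7.pkl','wb'))
c=cam('top'); pickle.dump(c,open('t7.pkl','wb'))
im=np.zeros((600,800,3),np.uint8); im[:,:]=cv2.resize(w['frame'][:,:,::-1],(800,600))
im[430:,:330]=cv2.resize(c['frame'][145:222,145:295,::-1],(330,170))
cv2.imwrite('pics/m7.png',im)
E
```

```text
[ 506.08947284 -348.54140641  227.03858102] 35.25523852062169
```

View pics/m7.png

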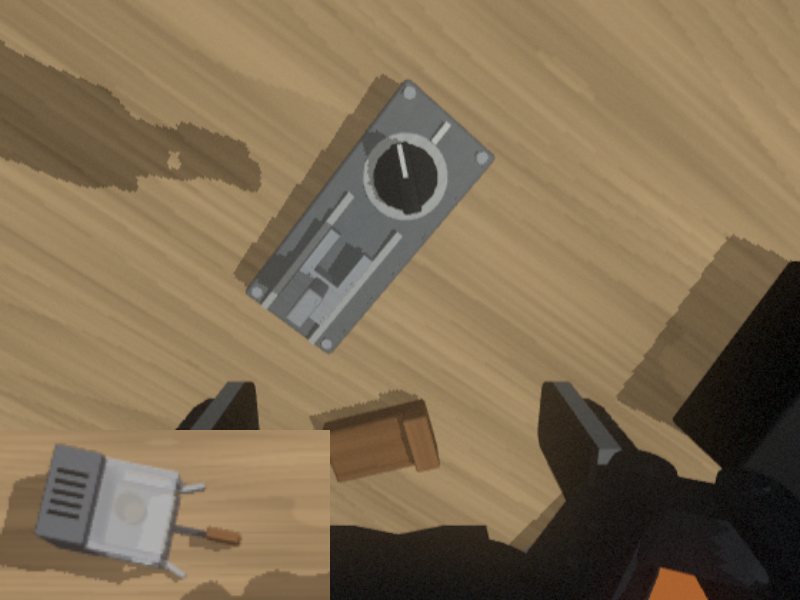

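The view shows the box's top corners at about (408,80), (494,157), (330,353) and (247,291), the knob ring centred at (405,176), the white line from (406,178) to (400,145), and the mark from (433,142) to (448,124). In the inset the tray is in the hood with the cup standing under the canopy.

```bash
python3 - <<'E'
from h import *
import pickle
w=pickle.load(open('w7.pkl','rb')); s=1/(800/560)
f=lambda L,z: ray(w,np.array(L)*s,z)[:,:2]
b=f([(408,80),(494,157),(330,353),(247,291)],30); r=cv2.minAreaRect(b.astype(np.float32)); print(b.round(1).tolist(),r)
ax=b[0]+b[1]-b[2]-b[3]; ax/=np.linalg.norm(ax); print('axis',np.degrees(np.arctan2(ax[1],ax[0])),'knob from box',b.mean(0)+45*ax)
print('ring',f([(405,176)],33)); m=f([(434,142),(449,124)],31); print('mark',m, 'dir',np.degrees(np.arctan2(*(m[1]-m[0])[::-1])))
# white pixels: line on knob (subpixel)
g=cv2.cvtColor(w['frame'],cv2.COLOR_RGB2GRAY); k=np.zeros_like(g)
x0,y0=int(390*s),int(138*s);x1,y1=int(420*s),int(186*s); k[y0:y1,x0:x1]=(g[y0:y1,x0:x1]>120)
n,lab,st,_=cv2.connectedComponentsWithStats(k); print(st[1:].tolist())
i=1+np.argmax(st[1:,4]); p=np.argwhere(lab==i)[:,::-1]; P=f(p/s,62)
vx,vy,cx,cy=cv2.fitLine(P.astype(np.float32),2,0,.01,.01).ravel(); print('line dir',np.degrees(np.arctan2(vy,vx)),cx,cy,P.min(0),P.max(0))
# lock tab: top face bright, approx
print('tab',f([(305,306)],82))
E
```

```text
[[610.2, -282.9], [605.0, -358.9], [419.4, -346.0], [425.4, -269.1]] ((514.8773803710938, -313.9768981933594), (77.1176528930664, 185.9649200439453), 86.0200424194336)
axis -4.13186419779425 knob from box [ 559.90031668 -317.47567098]
ring [[ 559.7354275  -316.53052277]]
mark [[ 589.05745154 -319.66577593]
 [ 604.01108032 -321.05560728]] dir -5.309972446104735
[[273, 96, 21, 7, 77], [278, 101, 7, 24, 77]]
line dir -63.516174 578.94 -305.0368 [ 573.43035361 -312.04794965] [ 583.6875405  -294.86570905]
tab [[ 459.41918874 -309.71702653]]
```

```bash
python3 - <<'E'
from h import *
import pickle
w=pickle.load(open('w7.pkl','rb')); g=cv2.cvtColor(w['frame'],cv2.COLOR_RGB2GRAY); k=np.zeros_like(g)
k[100:127,277:287]=g[100:127,277:287]>120
n,lab,st,_=cv2.connectedComponentsWithStats(k); i=1+np.argmax(st[1:,4]); p=np.argwhere(lab==i)[:,::-1]; P=ray(w,p,62)[:,:2]
vx,vy,cx,cy=cv2.fitLine(P.astype(np.float32),2,0,.01,.01).ravel(); print(st[i],np.degrees(np.arctan2(vy,vx)),cx,cy)
t=(P-[cx,cy])@[vx,vy]; print(t.min(),t.max(),[cx,cy]+t.min()*np.array([vx,vy]),[cx,cy]+t.max()*np.array([vx,vy]))
# lock tab: bright grey crop stats
c=g[150:245,175:275]; print(np.percentile(c,[50,80,95]))
k=np.zeros_like(g);k[185:245,190:235]=g[185:245,190:235]>140
n,lab,st,ce=cv2.connectedComponentsWithStats(k)
for a,b in zip(st[1:],ce[1:]):
    if a[4]>25: print(a,ray(w,b,82).round(1),ray(w,[[a[0],a[1]],[a[0]+a[2],a[1]+a[3]]],82).round(0).tolist())
q=telemetry.get_obs()
rows((559.8-506.1,-317+348.5),56-35.2,[1,1,1])
E
```

```text
[278 101   7  24  77] 47.267365 566.819 -308.46017
-10.39411465058233 9.624957563763237 [ 559.76575076 -316.09494534] [ 573.35025551 -301.39037139]
[106. 141. 148.]
[212 185  12   9  36] [[ 481.9 -299.4   82. ]] [[481.0, -294.0, 82.0], [481.0, -307.0, 82.0]]
[192 194  43  51 417] [[ 455.3 -320.6   82. ]] [[464.0, -284.0, 82.0], [446.0, -342.0, 82.0]]
[203 205  22  18 145] [[ 460.2 -310.    82. ]] [[461.0, -297.0, 82.0], [458.0, -323.0, 82.0]]
yaw end 56.243212143405664 [[np.float64(20.7), np.float64(1.8), 0, np.float64(-6.9)], [np.float64(20.3), np.float64(4.3), 0, np.float64(-6.9)], [np.float64(19.6), np.float64(6.7), 0, np.float64(-6.9)]]
```

Call:
carry_out(steps=[[0,0,10,-6],[0,0,15,-6.1],[15,4.5,25,0],[15,4.5,25,0],[15,4.5,25,0],[15,4.5,25,0],[0,0,25,0],[0,0,10,0],[0,0,0,0]], fingers=0.5)

```text
time_s: 15.3
tool_pos: [558.8, -313.6, 66.7]
ee_rot: [-0.001, 0.915, 0.403, -0.001]
contact_force: [-1.0, -0.3, 0.4]
finger_gap: 0.501
gripper_force: 0.0
```

```bash
python3 - <<'E'
from h import *
import pickle
o=telemetry.get_obs(); q=o['ee_rot'];a=2*np.degrees(np.arctan2(q[2],q[1]));print(o['tool_pos'],a,o['finger_gap'])
w=cam('wrist'); pickle.dump(w,open('w8.pkl','wb'))
g=cv2.cvtColor(w['frame'],cv2.COLOR_RGB2GRAY)
e=proj(w,[[559.8,-316.1,62],[574.7,-299.9,62]]);print('pred line px',e)
x0,x1=int(e[:,0].min()-8),int(e[:,0].max()+8);y0,y1=int(e[:,1].min()-3),int(e[:,1].max()+3)
k=np.zeros_like(g);k[y0:y1,x0:x1]=g[y0:y1,x0:x1]>120
n,lab,st,ce=cv2.connectedComponentsWithStats(k); 
for i in range(1,n):
    if st[i,4]>20:
        P=ray(w,np.argwhere(lab==i)[:,::-1],62)[:,:2]
        vx,vy,cx,cy=cv2.fitLine(P.astype(np.float32),2,0,.01,.01).ravel(); t=(P-[cx,cy])@[vx,vy]
        r=np.radians(a);L=(P-np.array(o['tool_pos'][:2]))@np.array([[np.cos(r),np.sin(r)],[np.sin(r),-np.cos(r)]]).T
        print(st[i],np.degrees(np.arctan2(vy,vx)),np.ptp(t),'tool-local',L.mean(0),L.min(0),L.max(0))
E
```

```text
[ 558.7780718  -313.56361454   66.67231206] 47.56507998710114 0.501197235329194
pred line px [[283.40737473 269.8756698 ]
 [283.7616083  227.11361483]]
[281 232   6  40 239] 47.746887 20.186485813103538 tool-local [8.46672456 2.46107474] [-1.78683804  1.24525241] [18.39990758  3.72771751]
```

Call:
carry_out(steps=[[-1.8,2.3,5,0],[0,0,10,0],[0,0,8,0],[0,0,2,0],[0,0,0,0]])

```text
time_s: 15.85
tool_pos: [559.8, -317.7, 42.2]
ee_rot: [-0.001, 0.915, 0.403, -0.0]
contact_force: [-0.3, 0.0, 0.0]
finger_gap: 0.503
gripper_force: 0.0
```

Call:
carry_out(steps=[[0,0,0,0],[0,0,0,0],[0,0,0,0],[0,0,0,0],[0,0,0,0]], fingers=0, grip_force=40)

```text
time_s: 16.35
tool_pos: [559.3, -316.8, 43.4]
ee_rot: [-0.001, 0.915, 0.403, -0.0]
contact_force: [-4.9, 4.2, 5.6]
finger_gap: 0.128
gripper_force: 40.2
```

Call:
carry_out(steps=[[0,-0.9,0,2],[0,0,0,5],[0,0,0,7],[0,0,0,7],[0,0,0,7],[0,0,0,7],[0,0,0,7],[0,0,0,6],[0,0,0,4],[0,0,0,0.6],[0,0,0,0],[0,0,0,0]])

```text
time_s: 17.55
tool_pos: [559.3, -317.0, 43.4]
ee_rot: [-0.0, 0.999, -0.044, -0.0]
contact_force: [-4.6, 2.6, 5.1]
finger_gap: 0.13
gripper_force: 40.2
```

```bash
python3 - <<'E'
from h import *
import pickle
o=telemetry.get_obs(); q=o['ee_rot'];a=2*np.degrees(np.arctan2(q[2],q[1]));print(o['tool_pos'],a,o['contact_force'],o['wrist_torque'])
w=cam('wrist'); pickle.dump(w,open('w9.pkl','wb'))
g=cv2.cvtColor(w['frame'],cv2.COLOR_RGB2GRAY)
u=np.array([np.cos(np.radians(-4.9)),np.sin(np.radians(-4.9))]);A=np.array([559.3,-316.8])
for n,x0,x1,z in [('line',2,20,62),('mark',28,46,32)]:
    e=proj(w,[np.r_[A+u*x0,z],np.r_[A+u*x1,z]]); print(n,e.round(1).tolist())
    xa,xb=int(e[:,0].min()-9),int(e[:,0].max()+9);ya,yb=int(e[:,1].min()-3),int(e[:,1].max()+3)
    c=g[ya:yb,xa:xb]; k=np.zeros_like(g); k[ya:yb,xa:xb]=c>max(110,(int(c.max())+int(np.median(c)))//2)
    nn,lab,st,ce=cv2.connectedComponentsWithStats(k)
    for i in range(1,nn):
        if st[i,4]>20:
            P=ray(w,np.argwhere(lab==i)[:,::-1],z)[:,:2]
            vx,vy,cx,cy=cv2.fitLine(P.astype(np.float32),2,0,.01,.01).ravel()
            print(st[i],np.degrees(np.arctan2(vy,vx)),[cx,cy],np.ptp((P-[cx,cy])@[vx,vy]))
E
```

```text
[ 559.34000888 -317.01612959   43.40596635] -5.0474774461762415 [-4.55318337  2.5623965   5.10258285] [ 0.38606058  0.84316742 -0.01874621]
line [[278.5, 288.1], [278.4, 248.0]]
[275 247   8  44 317] -5.0953355 [np.float32(570.77014), np.float32(-317.7672)] 19.343672105800714
mark [[278.4, 208.4], [278.3, 171.2]]
[269 175  18  36 330] -3.4899125 [np.float32(594.5661), np.float32(-319.36017)] 17.200068630011927
```

```bash
python3 - <<'E'
from h import *
import pickle
w=pickle.load(open('w9.pkl','rb')); g=cv2.cvtColor(w['frame'],cv2.COLOR_RGB2GRAY)
for y in range(168,216,4): print(y,g[y,262:298:1].tolist())
# box edges: detect long dark edges beside, via Canny+HoughLinesP
ed=cv2.Canny(g,40,100); L=cv2.HoughLinesP(ed[:240],1,np.pi/360,30,minLineLength=35,maxLineGap=5)
for l in L.reshape(-1,4):
    P=ray(w,[l[:2],l[2:]],30)[:,:2]; d=P[1]-P[0]; a=np.degrees(np.arctan2(d[1],d[0])); a=(a+90)%180-90
    if abs(a)<12 or abs(a)>78: print(l,round(a,1),P.round(0).tolist())
E
```

```text
168 [120, 119, 119, 118, 120, 116, 120, 120, 119, 116, 120, 118, 121, 119, 120, 119, 122, 119, 119, 120, 120, 118, 119, 116, 121, 119, 117, 116, 119, 120, 116, 119, 117, 120, 118, 119]
172 [120, 120, 120, 123, 119, 121, 118, 120, 117, 121, 120, 121, 123, 120, 120, 120, 120, 118, 118, 120, 121, 120, 120, 121, 120, 121, 120, 122, 119, 122, 120, 120, 120, 121, 122, 118]
176 [120, 118, 117, 122, 119, 119, 110, 112, 85, 88, 90, 197, 198, 198, 198, 198, 198, 198, 198, 181, 121, 123, 121, 119, 119, 123, 119, 120, 119, 121, 120, 122, 121, 118, 124, 123]
180 [118, 118, 118, 119, 116, 119, 118, 87, 84, 90, 88, 175, 196, 197, 196, 199, 198, 197, 197, 179, 120, 119, 118, 118, 120, 119, 120, 119, 117, 122, 120, 121, 119, 120, 118, 122]
184 [117, 117, 118, 118, 115, 119, 117, 84, 88, 88, 89, 175, 198, 197, 197, 197, 197, 199, 200, 180, 121, 115, 120, 119, 119, 119, 120, 120, 120, 119, 118, 121, 119, 117, 119, 118]
188 [118, 119, 117, 118, 119, 119, 117, 98, 89, 87, 87, 175, 197, 198, 197, 198, 197, 197, 199, 198, 120, 115, 117, 119, 119, 121, 120, 118, 120, 116, 118, 117, 120, 117, 119, 119]
192 [
[... 684 characters left out ...]
 119, 117, 120, 119, 118, 119, 119, 119]
208 [120, 126, 136, 134, 146, 147, 145, 158, 157, 167, 168, 144, 167, 180, 181, 181, 179, 180, 181, 183, 178, 172, 171, 169, 171, 169, 160, 162, 153, 147, 141, 135, 124, 123, 116, 121]
212 [169, 169, 169, 167, 166, 167, 168, 166, 168, 166, 168, 169, 171, 168, 171, 170, 169, 172, 171, 172, 171, 173, 170, 169, 171, 167, 170, 170, 170, 170, 171, 172, 172, 171, 171, 172]
[195 164 359 162] 85.7 [[612.0, -282.0], [606.0, -359.0]]
[211 156 276 156] 85.0 [[615.0, -290.0], [612.0, -320.0]]
[193 164 199 239] -4.6 [[612.0, -281.0], [574.0, -278.0]]
[277 155 347 155] 85.0 [[612.0, -321.0], [610.0, -353.0]]
[172 174 181 227] -0.6 [[608.0, -271.0], [581.0, -270.0]]
```

Call:
carry_out(steps=[[0,0,0,-0.8],[0,0,0,0],[0,0,0,0]])

```text
time_s: 17.9
tool_pos: [559.4, -317.0, 43.4]
ee_rot: [-0.0, 0.999, -0.037, -0.0]
contact_force: [-5.4, 2.2, 5.6]
finger_gap: 0.131
gripper_force: 40.3
```

Call:
carry_out(steps=[[0,0,0,0],[0,0,0,0],[0,0,0,0],[0,0,0,0]], fingers=0.5)

```text
time_s: 18.3
tool_pos: [559.9, -317.2, 42.7]
ee_rot: [0.0, 0.999, -0.038, 0.0]
contact_force: [0.1, -0.9, 0.9]
finger_gap: 0.5
gripper_force: 0.0
```

Call:
carry_out(steps=[[0,0,-15,0],[0,0,-30,0],[0,0,-30,0],[-30,0,-10,0],[-40,0,0,0],[-30,0,0,0],[0,0,0,0]])

```text
time_s: 19.0
tool_pos: [456.9, -309.2, 128.4]
ee_rot: [-0.0, 0.999, -0.038, -0.001]
contact_force: [-0.4, -0.6, -0.3]
finger_gap: 0.502
gripper_force: 0.0
```

```bash
python3 - <<'E'
from h import *
import pickle
o=telemetry.get_obs(); q=o['ee_rot'];a=2*np.degrees(np.arctan2(q[2],q[1]));print(o['tool_pos'],a,o['finger_gap'])
w=cam('wrist'); pickle.dump(w,open('w10.pkl','wb'))
g=cv2.cvtColor(w['frame'],cv2.COLOR_RGB2GRAY)
u=np.array([np.cos(np.radians(-4.4)),np.sin(np.radians(-4.4))]);v=np.array([-u[1],u[0]]);A=np.array([559.3,-316.8])
C=[]
for n,x0,x1,z,th in [('line',3,19,62,110),('mark',30,44,32,160)]:
    e=proj(w,[np.r_[A+u*x0,z],np.r_[A+u*x1,z]]); e=e[e[:,1].argsort()]; print(n,e.round(1).tolist())
    pts=[]
    for y in range(int(e[0,1])+1,int(e[1,1])):
        x=int(np.interp(y,e[:,1],e[:,0])); r=g[y,x-12:x+13]; i=np.where(r>th)[0]
        if 2<len(i)<14: pts.append((i.mean()+x-12,y))
    P=ray(w,pts,z)[:,:2]; vx,vy,cx,cy=cv2.fitLine(P.astype(np.float32),2,0,.01,.01).ravel(); C.append((cx,cy))
    print(len(pts),np.degrees(np.arctan2(vy,vx)),[cx,cy],'dir from A',np.degrees(np.arctan2(cy-A[1],cx-A[0])))
print('line->mark',np.degrees(np.arctan2(C[1][1]-C[0][1],C[1][0]-C[0][0])))
ed=cv2.Canny(g,40,100); L=cv2.HoughLinesP(ed[:270],1,np.pi/720,30,minLineLength=50,maxLineGap=6)
for l in L.reshape(-1,4):
    P=ray(w,[l[:2],l[2:]],30)[:,:2]; d=P[1]-P[0]; t=(np.degrees(np.arctan2(d[1],d[0]))+90)%180-90
    if abs(t)<9 or abs(t)>80: print(l,round(t,1),((P-A)@u).round(0),((P-A)@v).round(0))
# lock tab prediction & bright region
e=proj(w,[np.r_[A-u*(107+s)+v*t,82] for s in (13,-13) for t in (6,-6)]); print('tab px',e.round(0).tolist())
x0,y0=(e.min(0)-[25,25]).astype(int); x1,y1=(e.max(0)+[25,25]).astype(int)
sub=g[max(y0,0):y1,max(x0,0):x1]; print(x0,y0); print(cv2.resize(sub,None,fx=.25,fy=.25,interpolation=cv2.INTER_AREA))
E
```

```text
[ 456.91960556 -309.1960007   128.36272528] -4.4116202581879636 0.5019613214876537
line [[278.4, 20.3], [278.4, 51.6]]
30 -4.4164844 [np.float32(570.55994), np.float32(-317.44754)] dir from A -3.2913600859494094
mark [[278.4, -11.9], [278.4, 13.4]]
13 -0.67512006 [np.float32(593.3332), np.float32(-319.3196)] dir from A -4.234106791777443
line->mark -4.69942
[215   0 225 207] -4.3 [ 38. -99.] [40. 40.]
[329 255 337  88] -4.5 [-138.  -15.] [-40. -40.]
[218   3 224 132] -4.3 [ 36. -44.] [38. 38.]
[310 257 311 201] -3.8 [-139.  -94.] [-25. -24.]
[245 174 248 255] -3.9 [ -74. -138.] [24. 24.]
[338  69 340  17] -3.9 [-3. 28.] [-40. -40.]
[281  55 281   0] -4.3 [ 6. 38.] [-2. -2.]
tab px [[269.0, 263.0], [288.0, 263.0], [268.0, 223.0], [288.0, 223.0]]
243 198
[[ 87 121 132 155 155 139 135 134 135 136 136 138 138 157 156 155 170 142]
 [ 86 120 128 150 148 133 147 102 103 105 110 148 153 153 153 154 169 140]
 [ 83 121 120 129 122 112 106  90  95  97 101 140 154 154 155 156 169 136]
 [ 84 120 114 112 112 112 102  91  95  96 101 137 157 156 157 158 169 135]
 [ 83 120 113 111 110 111 103 120 126
[... 613 characters left out ...]
111 111  86 141 164 113]
 [ 98 144 161 111 111 112 108 108 150 152 154 126 110 111  91 141 164 112]
 [107 143 164 110 113 114 115 112 120 120 120 116 115 114 100 148 162 117]
 [152 154 155 152 152 152 151 153 151 152 152 152 151 152 152 154 153 153]
 [151 151 151 151 151 152 152 151 152 153 152 152 153 153 153 153 153 153]
 [151 151 152 152 152 151 150 150 150 149 148 148 150 152 152 151 152 150]
 [144 144 142 143 143 143 143 143 144 144 144 145 146 145 146 146 146 146]
 [146 146 146 147 147 147 148 148 149 149 150 151 151 152 153 153 153 152]
 [151 151 152 152 152 152 152 152 152 152 152 151 151 150 150 150 149 148]
 [149 149 150 150 150 150 151 151 151 151 151 152 151 152 151 151 151 151]]
```

The knob line reads −4.4° against a box axis of −4.3°, so it is on the mark. The tab lies under the tool, so I'll descend and grip it.

Call:
carry_out(steps=[[0,0,15,0],[0,0,25,0],[0,0,20,0],[0,0,10,0],[0,0,3,0],[0,0,0,0]])

```text
time_s: 19.65
tool_pos: [460.5, -309.7, 54.9]
ee_rot: [-0.0, 0.999, -0.038, 0.0]
contact_force: [-0.1, -0.5, 0.5]
finger_gap: 0.5
gripper_force: 0.0
```

Call:
carry_out(steps=[[0,0,0,0],[0,0,0,0],[0,0,0,0],[0,0,0,0],[0,0,0,0]], fingers=0, grip_force=40)

```text
time_s: 20.15
tool_pos: [460.6, -309.7, 56.0]
ee_rot: [0.0, 0.999, -0.038, 0.001]
contact_force: [0.3, 2.4, 5.8]
finger_gap: 0.133
gripper_force: 42.2
```

Call:
carry_out(steps=[[3,0,0,0],[6,0,0,0],[8,0,0,0],[8,0,0,0],[8,0,0,0],[7,0,0,0],[5,0,0,0],[4,0,0,0],[2,0,0,0],[0,0,0,0]])

```text
time_s: 21.15
tool_pos: [511.7, -313.5, 56.0]
ee_rot: [0.0, 0.999, -0.037, 0.001]
contact_force: [0.7, 2.4, 5.7]
finger_gap: 0.131
gripper_force: 42.2
```

Call:
carry_out(steps=[[2,0,0,0],[2,0,0,0],[2,0,0,0],[2,0,0,0],[1,0,0,0],[1,0,0,0],[0,0,0,0]])

```text
time_s: 21.85
tool_pos: [515.3, -313.7, 55.9]
ee_rot: [0.0, 0.999, -0.038, -0.005]
contact_force: [-21.8, 5.5, 19.5]
finger_gap: 0.133
gripper_force: 44.0
```

Call:
carry_out(steps=[[-2,0,0,0],[-1.5,0,0,0],[0,0,0,0]])

```text
time_s: 22.15
tool_pos: [515.3, -313.7, 55.9]
ee_rot: [0.0, 0.999, -0.038, -0.001]
contact_force: [-8.3, 2.6, 10.9]
finger_gap: 0.137
gripper_force: 42.9
```

Call:
carry_out(steps=[[0,0,0,0],[0,0,0,0],[0,0,0,0],[0,0,0,0]], fingers=0.5)

```text
time_s: 22.55
tool_pos: [517.4, -314.0, 54.6]
ee_rot: [0.0, 0.999, -0.038, -0.0]
contact_force: [0.5, -0.2, -0.6]
finger_gap: 0.499
gripper_force: 0.0
```

Call:
carry_out(steps=[[0,0,-10,0],[0,0,-25,0],[0,0,-35,0],[0,0,-35,0],[0,0,-30,0],[0,0,-10,0],[0,0,0,0]])

```text
time_s: 23.25
tool_pos: [518.1, -314.5, 201.9]
ee_rot: [0.001, 0.999, -0.038, 0.002]
contact_force: [1.0, 0.2, -0.0]
finger_gap: 0.503
gripper_force: 0.0
```

```bash
python3 - <<'E'
from h import *
import pickle
o=telemetry.get_obs(); print(o['time_s'],o['tool_pos'])
w=cam('wrist'); c=cam('top'); pickle.dump((w,c),open('w11.pkl','wb'))
g=cv2.cvtColor(w['frame'],cv2.COLOR_RGB2GRAY)
u=np.array([np.cos(np.radians(-4.35)),np.sin(np.radians(-4.35))]);v=np.array([-u[1],u[0]]);A=np.array([559.4,-316.8])
def prof(lat,z,s0,s1,st=2):
    s=np.arange(s0,s1,st); p=proj(w,[np.r_[A+u*k+v*lat,z] for k in s]).round().astype(int)
    print('lat',lat,'z',z,[(int(k),int(g[y,x])) for k,(x,y) in zip(s,p) if 0<=y<420])
prof(0,82,-90,-20); prof(12.5,50,-60,20); prof(-12.5,50,-60,20); prof(0,62,-30,26)
e=proj(w,[np.r_[A+u*3,62],np.r_[A+u*19,62]]); e=e[e[:,1].argsort()]; pts=[]
for y in range(int(e[0,1])+1,int(e[1,1])):
    x=int(np.interp(y,e[:,1],e[:,0])); i=np.where(g[y,x-8:x+9]>110)[0]
    if 1<len(i)<12: pts.append((i.mean()+x-8,y))
P=ray(w,pts,62)[:,:2]; vx,vy,cx,cy=cv2.fitLine(P.astype(np.float32),2,0,.01,.01).ravel(); print('knob line',len(pts),np.degrees(np.arctan2(vy,vx)))
# tray/cup check: change between t7 and now around the hood
t=pickle.load(open('t7.pkl','rb')); d=cv2.absdiff(t['frame'],c['frame']).max(2)[145:222,145:295]; print('hood diff',(d>40).sum())
E
```

```text
23.25 [ 518.13289707 -314.46474782  201.88753655]
lat 0 z 82 [(-90, 106), (-88, 106), (-86, 107), (-84, 109), (-82, 107), (-80, 105), (-78, 105), (-76, 108), (-74, 105), (-72, 106), (-70, 105), (-68, 107), (-66, 104), (-64, 107), (-62, 105), (-60, 111), (-58, 141), (-56, 144), (-54, 143), (-52, 145), (-50, 144), (-48, 146), (-46, 145), (-44, 150), (-42, 150), (-40, 148), (-38, 149), (-36, 146), (-34, 115), (-32, 90), (-30, 92), (-28, 122), (-26, 142), (-24, 90), (-22, 80)]
lat 12.5 z 50 [(-60, 107), (-58, 103), (-56, 105), (-54, 104), (-52, 103), (-50, 104), (-48, 103), (-46, 104), (-44, 104), (-42, 108), (-40, 107), (-38, 106), (-36, 145), (-34, 151), (-32, 150), (-30, 149), (-28, 150), (-26, 150), (-24, 150), (-22, 151), (-20, 151), (-18, 150), (-16, 149), (-14, 151), (-12, 150), (-10, 106), (-8, 109), (-6, 106), (-4, 106), (-2, 78), (0, 45), (2, 47), (4, 45), (6, 39), (8, 47), (10, 44), (12, 48), (14, 48), (16, 45), (18, 103)]
lat -12.5 z 50 [(-60, 149), (-58, 149), (-56, 149), (-54, 148), (-52, 148), (-50, 150), (-48, 146), (-46, 145), (-44, 149), (-42, 152), (-40, 149), (-38, 145), (-36, 147), (-34, 149), (-32, 151), (-30, 150), (-28, 153), (-26, 152), (-24, 150), (-22, 152), (-20, 151), (-18, 152), (-16, 151), (-14, 152), (-12, 151), (-10, 152), (-8, 152), (-6, 151), (-4, 153), (-2, 89), (0, 49), (2, 47), (4, 53), (6, 54), (8, 51), (10, 50), (12, 55), (14, 50), (16, 54), (18, 146)]
lat 0 z 62 [(-30, 142), (-28, 90), (-26, 80), (-24, 76), (-22, 69), (-20, 50), (-18, 50), (-16, 51), (-14, 52), (-12, 43), (-10, 46), (-8, 49), (-6, 54), (-4, 48), (-2, 50), (0, 49), (2, 187), (4, 189), (6, 188), (8, 188), (10, 188), (12, 189), (14, 187), (16, 189), (18, 189), (20, 188), (22, 111), (24, 164)]
knob line 18 -4.341837
hood diff 343
```

The tab centre is 47 mm from the knob, the prong ends are at −2 mm and the knob is on the mark: the lock is home. Before handing in, I'll check where the top-view difference lies and where the tray's grip is.

```bash
python3 - <<'E'
from h import *
import pickle
w,c=pickle.load(open('w11.pkl','rb')); t=pickle.load(open('t7.pkl','rb'))
d=cv2.absdiff(t['frame'],c['frame']).max(2)[145:222,145:295]; 
ys,xs=np.where(d>40); print(np.percentile(xs,[0,10,50,90,100]),np.percentile(ys,[0,10,50,90,100]), 'canopy/tray area',(d[8:60,10:110]>40).sum())
hsv=cv2.cvtColor(c['frame'],cv2.COLOR_RGB2HSV)[145:222,145:295]
m=cv2.inRange(hsv,(3,125,40),(17,255,200)); n,l,st,ce=cv2.connectedComponentsWithStats(m)
for a,b in zip(st[1:],ce[1:]):
    if a[4]>20: print(a,ray(c,b+[145,145],48).round(1),'expected tray grip ~',(529.6,85.5),'(top bias y about -7)')
E
```

```text
[ 73.  81. 110. 142. 149.] [60. 62. 66. 73. 76.] canopy/tray area 0
[94 44 15  8 73] [[528.1  81.   48. ]] expected tray grip ~ (529.6, 85.5) (top bias y about -7)
```

```bash
python3 -c "
from h import *
print(ticket.close_job())"
```

```text
the job is handed in; nothing more can be done
None
```

The job is handed in: the tray is home against the back stop with the cup standing, the knob was turned to the white mark, and then the lock was slid fully home. It took about 23 s of the 64 s allowed.

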